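Pin a candle bar at its station in a drilling jig

TASK

The half-drilled wooden candle bar under the jig's slotted metal plate has slid short of its station; its pilot hole is out of sight somewhere under the slot, between two shallow stud recesses. Take the tall indexing pin from the wooden block, slide its tip lightly along the bar in the slot until it drops right through the pilot hole, draw the bar with the pin to the left end of the slot and push the pin fully home there, flush on the plate, to lock the bar, and let go. Work gently without forcing or banging the pin, touch the jig and the bar only with the pin, and leave the short pin and the other things where they are.

Things in the scene. Friction and masses are not known exactly. Their poses are not given: they have to be found in the camera images.
- jig: Drilling jig fixed to the table: plywood base 130 (x) x 250 (y) x 15 mm with four 16 mm high ears (to x +-95), two fences, and on them an aluminium plate 114 x 250 x 8 mm, its upper face 49 mm above the table, with six screw heads 3.5 mm high at x +-43. Origin: middle of the underside; z up, y along slot and bar (+y = left seen from the robot). A 40 mm drill bush at y = +89 is not for the pin.
- bar_line (a point): Fixed point of the slot's middle line on the upper face of the dark wooden bar (56 x 385 x 24 mm), half-way along the slot. The bar slides along y only, stiffly: about 9 N moves it, so a hard-pressed tip drags it. Its 10.5 mm through hole starts under the slot, 34 to 64 mm from the station toward -y, not measured; 27 mm to either side of it lie stud recesses, also 10.5 mm wide, only 3 mm deep.
- station (a point): The station: slot's middle line, on the plate's upper face, 5 mm short of the slot's left (+y) end (a pin touching that end is 1 mm past it). Straight below, the plywood base has an 11 mm hole for the pin's tip; elsewhere the base is solid (its top 34 mm below this face). Axes as the jig's.
- slot_start (a point): Middle of the right (-y) end of the plate's slot, on the plate's upper face (z 49 mm). The slot goes through the plate, 9.5 mm wide, straight along the jig's y, 110 mm long; the station is 105 mm from here along +y. Axes as the jig's.
- pin_grip (a point): Middle of the tall indexing pin's grip, a dark cylinder 22 mm across, 50 mm tall, 73 mm above the tip; z = pin axis, up. Steel, 98 mm long, 0.16 kg: shank 8 mm across, 44 mm long, nose a half-ball; flange 30 mm across, 4 mm thick, its underside 29 mm below this point. At the start upright in one of the block's two holes (which varies), flange on the block.
- pin_tip (a point): The indexing pin's tip, on its axis, 44 mm below the flange's underside. Below the plate's upper face it is 10 mm when it stands on the bar, 13 mm in a stud recess, 34 mm when it stands on the base in the bar's hole, and 44 mm when the pin is fully home at the station, flange on the plate.
- pin_block: Wooden block, 44 mm (x) by 140 mm (y) by 50 mm high, fixed on the table; origin in the middle of its underside. Two holes of 10 mm, 47 mm deep, 42 mm either side of the middle along y, hold the two pins.
- stop_pin_head (a point): Middle of the low head of the short stop pin (28 mm across, 18 mm tall, flange below it), which stands in the other hole of the block; not needed, to be left there.
- sanding_block: Bystander: sanding block 45 by 72 by 26 mm lying on the table left of the pin block; origin in the middle of its underside.
- tealight: Bystander: tealight in a cup, 39 mm across, 16 mm high, on the table; origin in the middle of its underside.
- sample_ball: Bystander: ball-shaped wooden candle holder, 70 mm across, 64 mm high, on the table; origin in the middle of its underside.

How it is judged:
By the outcome, as a careful person would: the job done as asked, in the order asked, and still so for the second after the job is handed in, with the robot touching nothing.
It also fails if it takes over 64 s, if anything falls off the work surface, if the arm or the gripper's body presses on something with over 40 N, if the wrist force passes 120 N, or if a joint passes its speed limit or range.

ROBOT

A 6-joint arm with a two-finger parallel gripper is mounted at the origin on a cart in front of the work surface, level with it; the furniture and walls round the work are solid. World frame = base frame: x ahead of the robot, y to its left, z up, the work surface at z = 0. Lengths are in mm, angles in rad, forces in N, time in s.
With the tool pointing down it reaches from about 350 to 850 mm from the base axis. Payload 8.1 kg.
Tool frame: the origin (TCP) lies on the centre line of the jaws, within the pads' length; the fingertips stand 22 mm ahead of it and the grasp point (between the pads) lies 3 mm ahead of it; z points along the fingers, y is the direction in which the jaws open and shut (so a half turn about z gives the same grasp; the last joint's range is limited). The gripper opens to 93 mm and grips with 3 to 60 N. Pads are 15 mm wide; open, the fingers measure 128 mm over their backs; the gripper's body (75 mm by 188 mm) begins 65 mm behind the grasp point.
Start: joints at [-1.371, 0.13, 1.488, -0, 1.523, -0.085], TCP at [168.6, -575.829, 240.635] pointing down, gripper open.
Joint ranges: [-2.96, 2.96], [-0.89, 2.26], [0.02, 2.5], [-1.34, 4.48], [0, 2.73], [-2.66, 2.66]. Speed limits (rad/s): [2.39, 2.39, 2.79, 3.14, 3.14, 3.14].

INTERFACE

Orientations are given as a unit quaternion [w, x, y, z].
In Python, from cell import readout, eyes, r gives the robot as it stands.
- The arm moves only by the shell command python3 -m inch 'ROWS' [OPENING] [FORCE]. ROWS is JSON, a list of rows, each a list of 6 numbers: the shift along the tool's x, y, z in cm, then the turn, a rotation vector about the tool's x, y, z in degrees. A call has 1 to 5 rows; each row shifts and turns the commanded pose from where the row before left it, along the tool's axes as they then stand; what a row does not reach is not made up. A row lasts 1/12 s, in which the tool goes at most 41.7 mm and 7.16 degrees, less where a joint would pass 70% of its speed; a pose out of reach is approached as far as the arm can. A call is refused whole if a number of a shift passes 4.17 or a number of a turn 7.16, either way. A call with a gripper value outside its range is refused whole. OPENING is the opening, from 0 (shut) to 1 (fully open), set as the call begins (- or left out, the last holds). The fingers move at their own pace and stop on an object; FORCE is the grip in N (left out, the last holds). Time passes only in rows, so rows that do not move let the fingers close. It gives the time, the measured TCP pose, the force and the opening at its end, in the units of the state.
- readout.get_state(): the state, without advancing time (a new reading comes with each control period).
- eyes.snapshot(name): name is "side" or "top"; returns (picture, depth): 420x560x3 uint8, red, green, blue; 420x560 float32, mm along the optical axis (not along the pixel's ray), 0 where there is no reading.
- eyes.camera_info(name): a dict with "fx", "fy", "cx", "cy" (pixels), "distortion" ([k1, k2, p1, p2, k3] as OpenCV has them; the pictures are not rectified), "extrinsics" (4x4, takes a point from camera to world coordinates). Camera axes: x right, y up, looking along -z (the intrinsics and any distortion apply to the point x, -y, -z); pixel columns grow to the right and rows downward; lengths in mm; the calibration is good to about 2 mm. A picture is of the moment at which its call begins. camera_info takes no time and is no camera call.
- r.close_job(): hands the job in, once; it reports no verdict.
The state is a dict: "clock": time; "qpos": joint angles; "dq": joint speeds; "effort": joint torques, N m; "eef_pos": TCP position; "eef_rot": TCP orientation; "force": force on the tool from outside, world axes, zero at the start; "ft_torque": the same for the moment, N m; "width": finger opening in mm.
Only numpy, scipy, OpenCV 4.12 (cv2) and the standard library are available. Lean on these libraries where they do the work, as an engineer would, in place of code of your own. Each camera call takes 0.05 s, during which the arm holds its last target. There are 200 camera calls.

## Working session

There is one attempt and no reset: what is moved stays moved. The work goes in short steps, Python scripts to look and compute and a shell command to move; the robot and the scene stay as the last step left them, time stands still between calls to the robot, and variables do not carry over. Pictures are saved under pics/ and viewed, about 8 in all and at most 12, crops included, and the job is handed in when it is done.

```bash
ls; mkdir -p pics; cat > h.py <<'E'
import numpy as np, cv2
from cell import readout, eyes, r
def snap(n,f):
    p,d=eyes.snapshot(n); cv2.imwrite('pics/'+f,cv2.cvtColor(p,cv2.COLOR_RGB2BGR)); np.save('pics/'+f+'.npy',d); return p,d
def ray(n,uv):
    c=eyes.camera_info(n); K=np.array([[c['fx'],0,c['cx']],[0,c['fy'],c['cy']],[0,0,1.]])
    q=cv2.undistortPoints(np.array(uv,float).reshape(-1,1,2),K,np.array(c['distortion'],float)).reshape(-1,2)
    E=np.array(c['extrinsics']); d=np.c_[q[:,0],-q[:,1],-np.ones(len(q))]
    return E[:3,3],d@E[:3,:3].T,E
def onplane(n,uv,z):
    o,d,_=ray(n,uv); return o+d*((z-o[2])/d[:,2])[:,None]
def atdepth(n,uv,dep):
    o,d,_=ray(n,uv); return o+d*np.array(dep)[:,None]
def cloud(n,d):
    v,u=np.nonzero(d>0); return u,v,atdepth(n,np.c_[u,v],d[v,u])
E
python3 - <<'E'
from h import *
for n in('top','side'):
    snap(n,n+'0.png'); c=eyes.camera_info(n); print(n,{k:np.round(v,3).tolist() for k,v in c.items()})
print(readout.get_state())
E
```

```text
pics
top {'fx': 420.757, 'fy': 420.757, 'cx': 280.614, 'cy': 203.542, 'distortion': [-0.039, 0.0, 0.0, 0.0, 0.0], 'extrinsics': [[0.018, 0.982, -0.19, 349.956], [-1.0, 0.018, -0.002, 14.64], [0.002, 0.19, 0.982, 975.677], [0.0, 0.0, 0.0, 1.0]]}
side {'fx': 477.185, 'fy': 477.185, 'cx': 282.396, 'cy': 215.141, 'distortion': [-0.0, 0.0, 0.0, 0.0, 0.0], 'extrinsics': [[-0.996, 0.049, -0.076, 410.251], [-0.089, -0.649, 0.755, 1018.691], [-0.012, 0.759, 0.651, 947.671], [0.0, 0.0, 0.0, 1.0]]}
{'clock': 0.1, 'qpos': array([-1.37142625e+00,  1.31098834e-01,  1.48913114e+00,  1.98316982e-05,
        1.52302975e+00, -8.54074548e-02]), 'dq': array([-0.00015215, -0.00089724, -0.00263644, -0.00075712,  0.00028021,
       -0.00173378]), 'effort': array([ 1.30668468e-03, -5.61341929e+01, -4.93095767e+01,  7.71426922e-02,
        2.90175725e-02, -2.17341255e-05]), 'eef_pos': array([ 168.4965708 , -575.36362173,  239.70600253]), 'eef_rot': array([-8.32743095e-04,  9.89879560e-01,  1.41907580e-01, -3.75819724e-05]), 'force': array([-1.19937535, -0.10325732, -0.4392158 ]), 'ft_torque': array([-0.00192544, -0.04401627,  0.00291623]), 'width': 93.52375673107488}
```

View pics/top0.png

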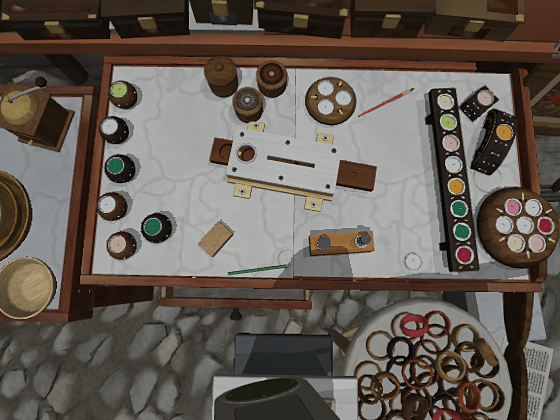

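View pics/side0.png

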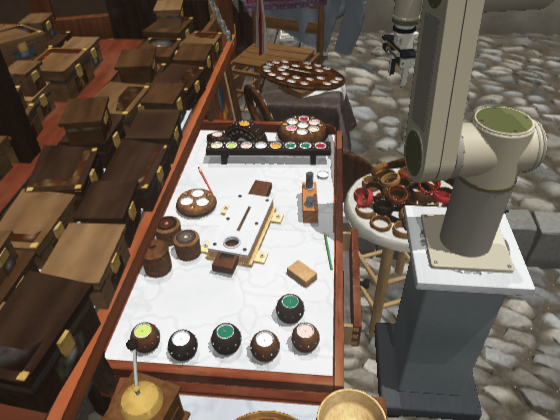

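Top: the jig is at about (285,165) with its slot from (267,157) to (314,164). The pin block is at (342,242), with heads at (323,241) and (362,240). Side: the tall pin is near (309,182). Next I measure with depth and crops.

```bash
python3 - <<'E'
from h import *
t=cv2.imread('pics/top0.png'); s=cv2.imread('pics/side0.png')
a=cv2.resize(t[110:270,200:400],None,fx=4,fy=3.75/1,interpolation=cv2.INTER_CUBIC)
a=cv2.resize(t[115:265,200:400],None,fx=4,fy=4,interpolation=cv2.INTER_CUBIC); cv2.imwrite('pics/tc.png',a)
b=cv2.resize(s[165:285,195:345],None,fx=5,fy=5,interpolation=cv2.INTER_CUBIC); cv2.imwrite('pics/sc.png',b)
for n in('top','side'):
    d=np.load(f'pics/{n}0.png.npy'); u,v,P=cloud(n,d)
    m=(P[:,0]>330)&(P[:,0]<440)&(P[:,1]>-260)&(P[:,1]<0)&(P[:,2]>58)&(P[:,2]<200)
    for y0 in range(-260,0,20):
        k=m&(P[:,1]>=y0)&(P[:,1]<y0+20)
        if k.sum(): print(n,y0,k.sum(),P[k].min(0).round(),P[k].max(0).round(),np.median(P[k],0).round(1))
    k=(abs(P[:,2]-49)<5)&(P[:,0]>430)&(P[:,0]<750)&(P[:,1]>-220)&(P[:,1]<220)
    print(n,'plate?',k.sum(),np.median(P[k],0),P[k].min(0),P[k].max(0))
E
```

```text
top -180 10 [ 437. -166.   70.] [ 439. -160.  106.] [ 437.5 -162.6   97.4]
top -160 10 [ 438. -159.   63.] [ 440. -155.  104.] [ 438.5 -157.4   87.1]
top -100 25 [427. -92.  59.] [438. -81.  74.] [433.9 -84.9  71.2]
top -80 40 [427. -79.  58.] [440. -64.  73.] [433.6 -72.1  71.3]
top plate? 5646 [618.46166336 -12.65180328  48.95699466] [ 430.09701984 -201.418716     44.02428949] [748.69625985 142.38135508  53.98594607]
side -180 4 [ 437. -170.  100.] [ 440. -161.  104.] [ 438.4 -163.3  101.6]
side -160 24 [ 433. -160.   62.] [ 439. -148.  103.] [ 436.5 -155.4   84.3]
side -100 8 [427. -89.  68.] [439. -82.  73.] [432.5 -84.7  70.5]
side -80 32 [426. -80.  58.] [438. -61.  75.] [432.1 -68.3  69.7]
side plate? 2431 [620.59663924  12.52106987  48.26661842] [ 430.06511281 -191.56074858   44.02138357] [748.88220335 144.44342609  53.89843905]
```

View pics/tc.png

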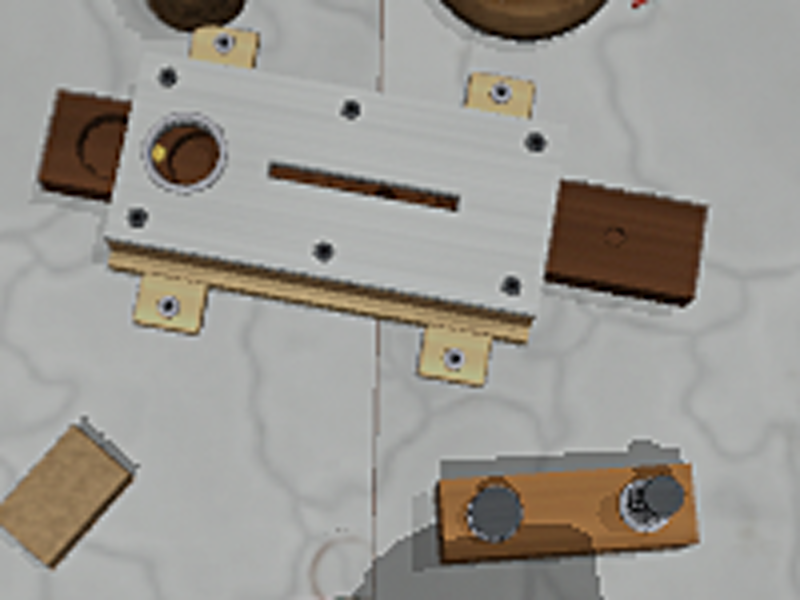

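View pics/sc.png

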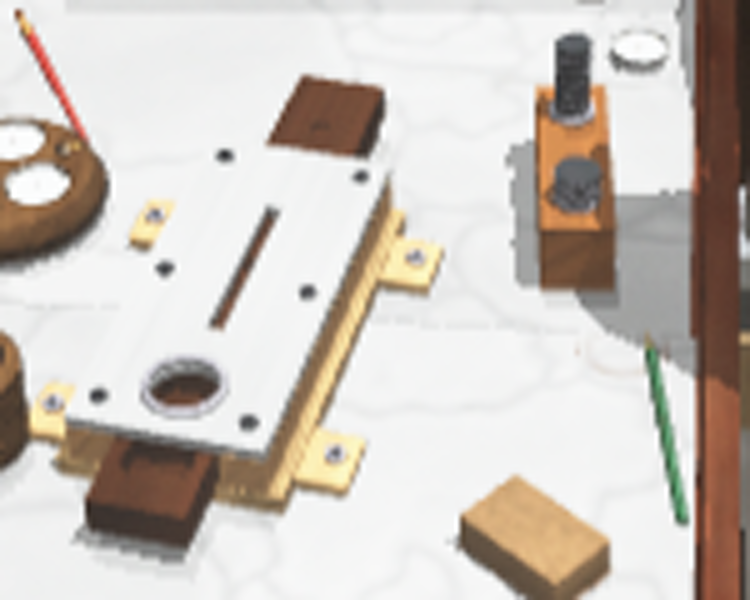

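Top crop: the tall pin is in the right hole, with its grip top at (664,496). The slot runs from about (270,170) to (458,204), and a dark spot at (385,190) may be a hole. Screws are clearly visible in both views.

```bash
cat > m.py <<'E'
from h import *
def T(l): return [((a+.5)/4-.5+200,(b+.5)/4-.5+115) for a,b in l]
def S(l): return [((a+.5)/5-.5+195,(b+.5)/5-.5+165) for a,b in l]
# screws order: +x(left,mid,right), -x(left,mid,right)
st=[(168,77),(351,108),(536,142),(138,217),(323,251),(511,286)]
ss=[(98,396),(165,268),(225,155),(248,423),(308,292),(361,177)]
A=onplane('top',T(st),52.5); B=onplane('side',S(ss),52.5)
for X in(A,B):
    c=X.mean(0); d=(X[0]-X[2]+X[3]-X[5]); d/=np.linalg.norm(d)
    print('scr',X.round(1).tolist(),'mid',c.round(1),'ydir',d.round(3), 'ang',np.degrees(np.arctan2(-d[0],d[1])).round(2),'xsep',np.linalg.norm((X[:3]-X[3:]).mean(0)))
print('slot top',onplane('top',T([(269,170),(459,204)]),49).round(1).tolist(),'spot',onplane('top',T([(385,190)]),39).round(1))
print('slot side',onplane('side',S([(217,325),(274,209)]),49).round(1).tolist())
print('tall top',onplane('top',T([(664,496)]),104).round(1),'side',onplane('side',S([(574,41)]),104).round(1))
print('tall flange',onplane('top',T([(643,502)]),54).round(1),'side',onplane('side',S([(572,113)]),54).round(1))
print('stop',onplane('top',T([(495,514)]),72).round(1),'side',onplane('side',S([(579,170)]),72).round(1))
print('block top',onplane('top',T([(440,481),(690,464),(697,543),(442,561)]),50).round(1).tolist())
E
python3 m.py
```

```text
scr [[691.0, 109.4, 52.5], [674.1, 3.3, 52.5], [655.7, -103.1, 52.5], [606.9, 123.3, 52.5], [588.9, 17.9, 52.5], [570.6, -88.4, 52.5]] mid [631.2  10.4  52.5] ydir [0.166 0.986 0.   ] ang -9.58 xsep 86.01439940730027
scr [[687.5, 112.6, 52.5], [670.0, 5.7, 52.5], [652.0, -100.4, 52.5], [603.6, 126.9, 52.5], [585.4, 20.1, 52.5], [567.3, -85.3, 52.5]] mid [627.6  13.3  52.5] ydir [0.166 0.986 0.   ] ang -9.58 xsep 85.65601062798369
slot top [[637.1, 49.7, 49.0], [619.0, -59.2, 49.0]] spot [[629.4 -17.2  39. ]]
slot side [[633.3, 47.6, 49.0], [615.9, -55.8, 49.0]]
tall top [[ 447.6 -162.1  104. ]] side [[ 444.6 -161.8  104. ]]
tall flange [[ 449.7 -160.6   54. ]] side [[ 444.4 -155.7   54. ]]
stop [[439.9 -77.3  72. ]] side [[437.  -77.2  72. ]]
block top [[459.8, -49.1, 50.0], [471.7, -187.8, 50.0], [428.0, -190.7, 50.0], [415.8, -50.5, 50.0]]
```

```bash
cat > go.py <<'E'
import sys
from h import *
from scipy.spatial.transform import Rotation as R
def go(x,y,z,a=-9.58):
    s=readout.get_state(); q=s['eef_rot']; Rc=R.from_quat(np.r_[q[1:],q[0]])
    n=np.radians(a); c,d=np.cos(n),np.sin(n)
    Rt=R.from_matrix(np.array([[c,d,0],[d,-c,0],[0,0,-1]]))
    D=np.array([x,y,z])-s['eef_pos']
    print('clk',s['clock'].__round__(2),'pos',s['eef_pos'].round(1),'F',s['force'].round(1),'w',round(s['width'],1))
    print('turn deg(tool)',np.degrees((Rc.inv()*Rt).as_rotvec()).round(2),'shift cm now',(Rc.inv().apply(D)/10).round(3),'shift after turn',(Rt.inv().apply(D)/10).round(3))
if __name__=='__main__': go(*map(float,sys.argv[1:]))
E
python3 -m inch '[[0,0,0,0,0,6.5],[0,0,0,0,0,6.5],[0,0,0,0,0,6.5],[0,0,0,0,0,6.4],[0,0,0,0,0,0]]' 0.6 30; python3 go.py 446 -161 200
```

```text
clock: 0.52
eef_pos: [168.6, -575.5, 240.0]
eef_rot: [-0.001, 0.996, -0.086, -0.0]
force: [0.2, 0.2, -0.1]
width: 64.3
clk 0.52 pos [ 168.6 -575.5  240. ] F [ 0.2  0.2 -0.1] w 64.3
turn deg(tool) [-0.06  0.02 -0.31] shift cm now [ 20.216 -45.597   4.04 ] shift after turn [ 20.458 -45.492   4.003]
```

```bash
python3 -m inch '[[1.56,-3.5,0.3,0,0,0],[1.56,-3.5,0.3,0,0,0],[1.56,-3.5,0.3,0,0,0],[1.56,-3.5,0.3,0,0,0],[1.56,-3.5,0.3,0,0,0]]'
python3 -m inch '[[1.56,-3.5,0.3,0,0,0],[1.56,-3.5,0.3,0,0,0],[1.56,-3.5,0.3,0,0,0],[1.56,-3.5,0.3,0,0,0],[1.56,-3.5,0.3,0,0,0]]'
python3 -m inch '[[1.56,-3.5,0.3,0,0,0],[1.56,-3.5,0.3,0,0,0],[1,-2,0.3,0,0,0],[0,0,0,0,0,0],[0,0,0,0,0,0]]'; python3 go.py 446 -161 140
```

```text
clock: 0.93
eef_pos: [275.1, -414.6, 225.1]
eef_rot: [-0.0, 0.997, -0.082, -0.0]
force: [1.0, 0.3, 1.1]
width: 55.7
clock: 1.35
eef_pos: [381.2, -254.9, 210.5]
eef_rot: [0.0, 0.997, -0.081, 0.0]
force: [-0.1, -1.5, 0.3]
width: 55.6
clock: 1.77
eef_pos: [436.4, -173.7, 201.2]
eef_rot: [-0.0, 0.997, -0.08, -0.001]
force: [0.7, -0.3, -0.4]
width: 55.6
clk 1.77 pos [ 436.4 -173.7  201.2] F [ 0.7 -0.3 -0.4] w 55.6
turn deg(tool) [-0.    0.06  0.35] shift cm now [ 0.748 -1.41   6.119] shift after turn [ 0.733 -1.415  6.12 ]
```

```bash
python3 -m inch '[[0.37,-0.7,2,0,0,0.35],[0.37,-0.7,2,0,0,0],[0,0,2.1,0,0,0],[0,0,0,0,0,0],[0,0,0,0,0,0]]'; python3 go.py 446 -161 82; python3 - <<'E'
from h import *
a=snap('top','top1.png')[0];b=snap('side','side1.png')[0]
f=lambda i:cv2.resize(i[...,::-1],None,fx=5,fy=5,interpolation=cv2.INTER_CUBIC)
cv2.imwrite('pics/c1.png',np.hstack([f(a[190:300,290:380]) [:, :],f(b[120:230,275:345])]))
E
```

```text
clock: 2.18
eef_pos: [444.5, -162.8, 139.8]
eef_rot: [-0.0, 0.996, -0.086, -0.001]
force: [0.1, -0.7, 0.3]
width: 55.6
clk 2.18 pos [ 444.5 -162.8  139.8] F [ 0.1 -0.7  0.3] w 55.6
turn deg(tool) [-0.03  0.17 -0.34] shift cm now [ 0.132 -0.197  5.781] shift after turn [ 0.116 -0.2    5.781]
```

View pics/c1.png

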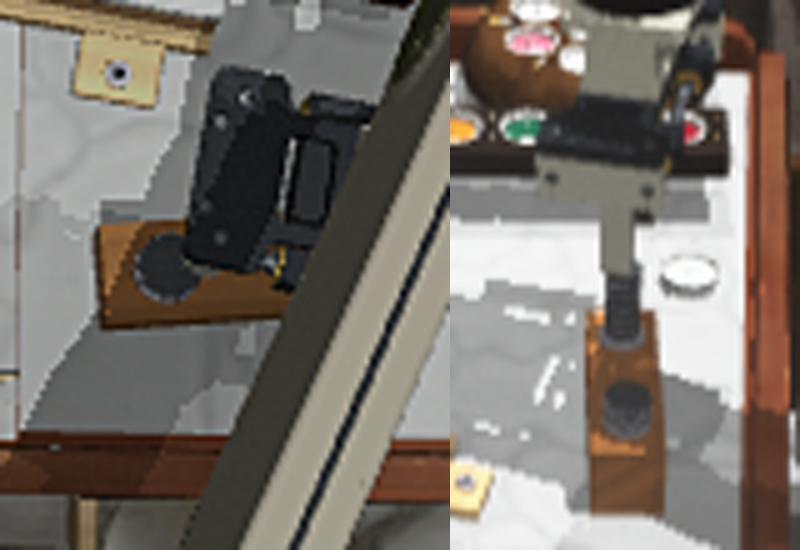

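Side crop: the finger at (618,240) stands over the pin's grip at (624,290), roughly aligned, and the short pin is clear. I descend.

```bash
python3 -m inch '[[0,0,2,0,0,0],[0.05,-0.08,2,0,0,0],[0,0,1.78,0,0,0],[0,0,0,0,0,0],[0,0,0,0,0,0]]'; python3 -m inch '[[0,0,0,0,0,0],[0,0,0,0,0,0],[0,0,0,0,0,0],[0,0,0,0,0,0],[0,0,0,0,0,0]]' 0.15 8; python3 -m inch '[[0,0,0,0,0,0],[0,0,0,0,0,0],[0,0,0,0,0,0],[0,0,0,0,0,0]]'
```

```text
clock: 2.7
eef_pos: [446.5, -161.9, 83.6]
eef_rot: [-0.0, 0.996, -0.087, -0.0]
force: [0.2, -0.1, 0.2]
width: 55.6
clock: 3.12
eef_pos: [447.0, -161.7, 83.5]
eef_rot: [0.0, 0.996, -0.087, 0.001]
force: [0.5, 0.8, -0.1]
width: 26.9
clock: 3.45
eef_pos: [446.8, -161.6, 83.2]
eef_rot: [0.0, 0.996, -0.087, 0.0]
force: [-1.6, 0.6, 4.1]
width: 22.0
```

```bash
python3 -m inch '[[0,0,0,0,0,0],[0,0,0,0,0,0],[0,0,0,0,0,0]]' - 40; python3 -m inch '[[0,0,-0.5,0,0,0],[0,0,-1,0,0,0],[0,0,-1.5,0,0,0],[0,0,-1.5,0,0,0],[0,0,-1.5,0,0,0]]';python3 -m inch '[[0,0,-1.5,0,0,0],[0,0,-1,0,0,0],[0,0,0,0,0,0],[0,0,0,0,0,0]]'; python3 - <<'E'
from h import *
# slot right end + 15mm
for t in (15,20,105): print(t, 617.5+.166*t, -57.5+.986*t)
E
python3 go.py 621 -36 168
```

```text
clock: 3.7
eef_pos: [446.9, -161.7, 83.3]
eef_rot: [0.0, 0.996, -0.087, 0.0]
force: [-1.3, 1.0, 5.0]
width: 21.4
clock: 4.12
eef_pos: [446.2, -161.4, 143.7]
eef_rot: [-0.0, 0.996, -0.087, -0.0]
force: [-0.0, -0.8, -1.6]
width: 21.5
clock: 4.45
eef_pos: [446.8, -161.7, 168.3]
eef_rot: [0.0, 0.996, -0.087, 0.001]
force: [-0.4, 0.5, -2.4]
width: 21.5
15 619.99 -42.71
20 620.82 -37.78
105 634.93 46.03
clk 4.45 pos [ 446.8 -161.7  168.3] F [-0.4  0.5 -2.4] w 21.5
turn deg(tool) [ 0.02 -0.06 -0.35] shift cm now [ 14.986 -15.385   0.038] shift after turn [ 15.08  -15.293   0.028]
```

```bash
python3 -m inch '[[2,-2,0,0,0,0],[2.5,-2.6,0,0,0,0],[2.5,-2.6,0,0,0,0],[2.5,-2.6,0,0,0,0],[2.5,-2.6,0,0,0,0]]';python3 -m inch '[[2,-2,0.5,0,0,-0.3],[1,-1,1,0,0,0],[0.2,-0.9,1,0,0,0],[0,0,0,0,0,0],[0,0,0,0,0,0]]'; python3 go.py 623.1 -24 137; python3 - <<'E'
from h import *
a=snap('top','top2.png')[0];b=snap('side','side2.png')[0]
f=lambda i:cv2.resize(i[...,::-1],None,fx=6,fy=6,interpolation=cv2.INTER_CUBIC)
cv2.imwrite('pics/c2.png',np.hstack([f(a[110:210,255:320]),f(b[170:270,200:265])]))
E
```

```text
clock: 4.87
eef_pos: [586.5, -58.8, 166.0]
eef_rot: [-0.0, 0.996, -0.087, -0.001]
force: [0.6, 0.2, -1.0]
width: 21.7
clock: 5.28
eef_pos: [622.3, -26.9, 140.4]
eef_rot: [0.0, 0.996, -0.084, -0.002]
force: [-0.9, -0.5, -1.8]
width: 21.7
clk 5.28 pos [622.3 -26.9 140.4] F [-0.9 -0.5 -1.8] w 21.7
turn deg(tool) [ 0.03  0.27 -0.02] shift cm now [ 0.031 -0.303  0.34 ] shift after turn [ 0.03  -0.303  0.34 ]
```

View pics/c2.png

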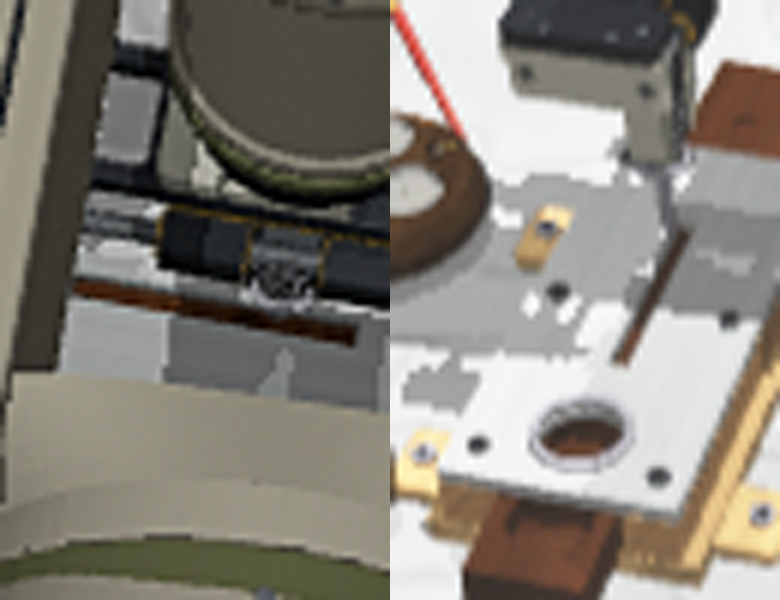

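Side view: the pin's shank runs from (660,170) to a tip near (670,227) in the crop, just above the slot's line, which goes from (688,230) to (620,362). I now get sub-pixel values.

```bash
python3 - <<'E'
from h import *
b=cv2.imread('pics/side2.png').astype(int)
print(b[196:212,238:256].sum(2)//3)
R=b[...,2]-b[...,0]
L=[]
for v in range(209,231):
    w=np.clip(R[v,232:254]-8,0,None).astype(float)
    L.append(((w*np.arange(232,254)).sum()/max(w.sum(),1),v,w.sum()))
L=np.array(L);print(L[:,[0,2]].round(1).tolist())
k=L[:,2]>60; P=onplane('side',L[k,:2],49); 
f=np.polyfit(P[:,1],P[:,0],1);print('slot x=',f,'P',P[[0,-1]].round(1), 'res',np.std(P[:,0]-np.polyval(f,P[:,1])))
P=onplane('side',L[k,:2],45);print('z45',np.polyfit(P[:,1],P[:,0],1))
E
```

```text
[[ 98  67 104 110 111 107 111 112  97  88  98 188 125 170 169 166 164 166]
 [141 112 104 102  94  81  90  93 122 136 147 167 162 168 167 165 165 168]
 [165 168 183 132 107  95  97 105 145 174 191 193 201 168 165 163 166 167]
 [166 179 240 206 133 120 113 107 114 172 228 242 168 166 164 165 168 168]
 [167 175 228 227 167 153 123  98 111 212 244 229 168 167 165 166 169 167]
 [166 164 165 168 167 164 128 102 107 183 229 168 167 164 164 167 168 168]
 [165 163 167 169 167 165 139 101 108 176 169 167 167 164 166 169 168 167]
 [164 165 169 168 168 166 135 100 106 160 155 155 154 154 157 158 168 165]
 [165 168 169 168 166 167 147  99 100 114 132 130 128 131 132 135 156 154]
 [166 169 169 168 167 168 165 101  98  99 128 126 129 131 133 132 130 129]
 [168 170 169 167 169 169 164 103  98  96 118 119 124 128 132 132 130 130]
 [168 168 167 168 168 170 167 134  99  89  96 110 114 128 132 130 131 130]
 [170 167 168 168 169 171 174 197  99  87  66  84 104 133 132 132 131 132]
 [169 167 168 168 169 170 174 198 100  77  50  61 118 134 132 131 132 133]
 [169 168 168 169 169 169 166 127  99  62  53  85 133 132 132 132 134 133]
 [169 169 168 169 171 168 154 117  81  51  62 116 134 147 147 147 147 132]]
[[248.4, 15.0], [247.6, 20.0], [247.4, 18.0], [246.9, 25.0], [246.4, 20.0], [245.8, 23.0], [245.4, 23.0], [244.8, 25.0], [244.5, 17.0], [243.8, 18.0], [243.4, 20.0], [242.8, 23.0], [242.4, 19.0], [241.9, 14.0], [241.5, 19.0], [240.9, 38.0], [240.4, 67.0], [240.0, 81.0], [239.5, 71.0], [239.1, 69.0], [238.5, 71.0], [238.3, 47.0]]
slot x= [1.56766251e-01 6.25051368e+02] P [[629.6  28.   49. ]
 [632.2  45.1  49. ]] res 0.09917936890996247
z45 [1.56766251e-01 6.26718256e+02]
```

```bash
python3 - <<'E'
from h import *
for uv in [(245.2,201),(245.4,203),(245.7,206.5)]:
  for z in (60,65,70,75,80):
    p=onplane('side',[uv],z)[0]; xs=627.6+.1684*(p[1]-13.3)
    print(uv,z,p.round(1),'slot x',round(xs,1),'cross(pin-slot)',round((p[0]-xs)*.986,2))
E
```

```text
(245.2, 201) 60 [629.4 -66.6  60. ] slot x 614.1 cross(pin-slot) 15.01
(245.2, 201) 65 [628.1 -60.5  65. ] slot x 615.2 cross(pin-slot) 12.78
(245.2, 201) 70 [626.9 -54.4  70. ] slot x 616.2 cross(pin-slot) 10.55
(245.2, 201) 75 [625.7 -48.3  75. ] slot x 617.2 cross(pin-slot) 8.32
(245.2, 201) 80 [624.4 -42.2  80. ] slot x 618.3 cross(pin-slot) 6.09
(245.4, 203) 60 [627.4 -57.4  60. ] slot x 615.7 cross(pin-slot) 11.52
(245.4, 203) 65 [626.2 -51.3  65. ] slot x 616.7 cross(pin-slot) 9.31
(245.4, 203) 70 [624.9 -45.3  70. ] slot x 617.7 cross(pin-slot) 7.1
(245.4, 203) 75 [623.7 -39.2  75. ] slot x 618.8 cross(pin-slot) 4.89
(245.4, 203) 80 [622.5 -33.1  80. ] slot x 619.8 cross(pin-slot) 2.67
(245.7, 206.5) 60 [624.1 -41.4  60. ] slot x 618.4 cross(pin-slot) 5.64
(245.7, 206.5) 65 [622.9 -35.4  65. ] slot x 619.4 cross(pin-slot) 3.46
(245.7, 206.5) 70 [621.7 -29.4  70. ] slot x 620.4 cross(pin-slot) 1.28
(245.7, 206.5) 75 [620.5 -23.5  75. ] slot x 621.4 cross(pin-slot) -0.9
(245.7, 206.5) 80 [619.3 -17.5  80. ] slot x 622.4 cross(pin-slot) -3.08
```

```bash
python3 -m inch '[[0,0,0.6,0,0,0],[0,0,0.6,0,0,0],[0,0,0,0,0,0],[0,0,0,0,0,0]]'; python3 -m inch '[[0,0,0.1,0,0,0],[0,0,0.1,0,0,0],[0,0,0.1,0,0,0],[0,0,0,0,0,0]]';python3 -m inch '[[0,0,0.1,0,0,0],[0,0,0.1,0,0,0],[0,0,0,0,0,0]]'
```

```text
clock: 5.72
eef_pos: [623.7, -27.5, 130.3]
eef_rot: [-0.0, 0.996, -0.084, -0.001]
force: [0.3, -1.4, -1.7]
width: 21.6
clock: 6.05
eef_pos: [624.3, -27.1, 127.7]
eef_rot: [0.0, 0.996, -0.084, -0.0]
force: [-0.3, 0.5, -1.6]
width: 21.5
clock: 6.3
eef_pos: [624.2, -27.1, 125.6]
eef_rot: [-0.0, 0.996, -0.084, -0.0]
force: [0.1, 0.4, -3.0]
width: 21.0
```

```bash
python3 -m inch '[[-0.08,0,0,0,0,0],[0,0,0.1,0,0,0],[0,0,0,0,0,0]]'; python3 -m inch '[[0,0,0.1,0,0,0],[0,0,0.1,0,0,0],[0,0,0,0,0,0]]'
```

```text
clock: 6.55
eef_pos: [623.5, -27.0, 124.7]
eef_rot: [-0.0, 0.996, -0.084, -0.0]
force: [0.2, 0.2, -1.5]
width: 21.3
clock: 6.8
eef_pos: [623.4, -27.0, 122.5]
eef_rot: [-0.0, 0.996, -0.084, -0.0]
force: [0.1, -0.2, -1.3]
width: 21.2
```

```bash
python3 -m inch '[[0,0,0.1,0,0,0],[0,0,0.1,0,0,0],[0,0,0.1,0,0,0],[0,0,0,0,0,0]]'; python3 -m inch '[[0,0,0.1,0,0,0],[0,0,0.1,0,0,0],[0,0,0,0,0,0]]'; python3 -m inch '[[0,0,0.1,0,0,0],[0,0,0,0,0,0]]'
```

```text
clock: 7.13
eef_pos: [623.4, -27.0, 119.5]
eef_rot: [0.0, 0.996, -0.084, -0.0]
force: [0.5, -0.1, -1.5]
width: 21.4
clock: 7.38
eef_pos: [623.4, -27.0, 117.5]
eef_rot: [-0.0, 0.996, -0.084, -0.0]
force: [0.4, 1.5, -1.6]
width: 21.5
clock: 7.55
eef_pos: [623.4, -27.0, 116.6]
eef_rot: [-0.0, 0.996, -0.084, -0.0]
force: [-0.5, 0.0, -2.5]
width: 21.4
```

```bash
for i in 1 ; do python3 -m inch '[[0,0,0.05,0,0,0],[0,0,0,0,0,0],[0,0,0,0,0,0]]'; done; python3 -m inch '[[0,0,0.04,0,0,0],[0,0,0,0,0,0],[0,0,0,0,0,0]]'
```

```text
clock: 7.8
eef_pos: [623.6, -27.0, 116.3]
eef_rot: [-0.0, 0.996, -0.084, -0.0]
force: [0.1, 0.2, -2.5]
width: 21.4
clock: 8.05
eef_pos: [623.6, -27.0, 116.0]
eef_rot: [-0.0, 0.996, -0.084, 0.0]
force: [-0.4, 1.1, -2.0]
width: 21.6
```

```bash
python3 -m inch '[[0,0,0.05,0,0,0],[0,0,0,0,0,0],[0,0,0,0,0,0]]'; python3 -m inch '[[0,0,0.05,0,0,0],[0,0,0,0,0,0],[0,0,0,0,0,0]]'
```

```text
clock: 8.3
eef_pos: [623.7, -27.0, 115.7]
eef_rot: [0.0, 0.996, -0.084, 0.0]
force: [-0.3, -0.4, 0.5]
width: 21.6
clock: 8.55
eef_pos: [623.8, -27.0, 115.5]
eef_rot: [0.0, 0.996, -0.084, 0.0]
force: [-1.5, -0.3, 5.1]
width: 21.1
```

```bash
python3 -m inch '[[0,0,0.05,0,0,0],[0,0,0,0,0,0],[0,0,0,0,0,0]]'
```

```text
clock: 8.8
eef_pos: [623.9, -27.0, 115.3]
eef_rot: [0.0, 0.996, -0.084, 0.0]
force: [-2.3, 0.2, 7.2]
width: 21.5
```

```bash
python3 -m inch '[[0,0,-0.05,0,0,0],[0,-0.1,0,0,0,0],[0,-0.1,0,0,0,0],[0,-0.1,0,0,0,0],[0,0,0,0,0,0]]'; python3 -m inch '[[0,-0.1,0,0,0,0],[0,-0.1,0,0,0,0],[0,0,0,0,0,0]]'
```

```text
clock: 9.22
eef_pos: [624.6, -24.3, 115.4]
eef_rot: [0.0, 0.996, -0.084, 0.001]
force: [-0.4, -1.2, 5.4]
width: 21.7
clock: 9.47
eef_pos: [624.9, -22.3, 115.4]
eef_rot: [0.0, 0.996, -0.084, 0.001]
force: [0.1, -1.9, 5.6]
width: 21.3
```

```bash
python3 -m inch '[[0,-0.1,-0.03,0,0,0],[0,-0.1,0,0,0,0],[0,0,0,0,0,0]]'; python3 -m inch '[[0,-0.1,0,0,0,0],[0,-0.1,0,0,0,0],[0,0,0,0,0,0]]'; python3 -m inch '[[0,-0.1,0,0,0,0],[0,-0.1,0,0,0,0],[0,0,0,0,0,0]]'
```

```text
clock: 9.72
eef_pos: [624.5, -19.4, 114.7]
eef_rot: [-0.0, 0.996, -0.084, -0.0]
force: [1.0, 1.0, -0.3]
width: 21.5
clock: 9.97
eef_pos: [624.6, -17.8, 114.5]
eef_rot: [-0.0, 0.996, -0.084, -0.001]
force: [0.9, 0.2, -2.6]
width: 21.4
clock: 10.22
eef_pos: [625.1, -15.8, 115.0]
eef_rot: [-0.0, 0.996, -0.084, -0.0]
force: [-0.5, -0.3, -2.1]
width: 21.0
```

```bash
python3 -m inch '[[0,0,0.1,0,0,0],[0,0,0,0,0,0],[0,0,0,0,0,0]]'; python3 -m inch '[[0,0,0.1,0,0,0],[0,0,0,0,0,0]]'; python3 -m inch '[[0,0,0.05,0,0,0],[0,0,0,0,0,0],[0,0,0,0,0,0]]'
```

```text
clock: 10.47
eef_pos: [625.3, -16.1, 114.1]
eef_rot: [-0.0, 0.996, -0.084, -0.0]
force: [-0.4, -0.5, -1.5]
width: 21.5
clock: 10.63
eef_pos: [625.3, -16.2, 113.0]
eef_rot: [-0.0, 0.996, -0.084, -0.0]
force: [0.6, 0.1, -1.9]
width: 21.3
clock: 10.88
eef_pos: [625.4, -16.2, 112.7]
eef_rot: [-0.0, 0.996, -0.084, -0.0]
force: [-0.5, 0.0, -1.8]
width: 21.5
```

```bash
python3 -m inch '[[0,0,0.05,0,0,0],[0,0,0,0,0,0],[0,0,0,0,0,0]]'; python3 -m inch '[[0,0,0.05,0,0,0],[0,0,0,0,0,0],[0,0,0,0,0,0]]'
```

```text
clock: 11.13
eef_pos: [625.4, -16.2, 112.2]
eef_rot: [0.0, 0.996, -0.084, -0.0]
force: [0.1, 0.1, -2.1]
width: 21.2
clock: 11.38
eef_pos: [625.4, -16.1, 111.7]
eef_rot: [-0.0, 0.996, -0.084, -0.0]
force: [0.7, 0.5, -1.6]
width: 21.1
```

```bash
python3 -m inch '[[0,0,0.05,0,0,0],[0,0,0,0,0,0],[0,0,0,0,0,0]]'
```

```text
clock: 11.63
eef_pos: [625.3, -16.2, 111.2]
eef_rot: [0.0, 0.996, -0.084, -0.0]
force: [-0.3, 0.6, -1.2]
width: 21.6
```

```bash
python3 -m inch '[[0,0,0.15,0,0,0],[0,0,0.15,0,0,0],[0,0,0.15,0,0,0],[0,0,0.15,0,0,0],[0,0,0,0,0,0]]'; python3 -m inch '[[0,0,0.15,0,0,0],[0,0,0.15,0,0,0],[0,0,0.15,0,0,0],[0,0,0,0,0,0]]'; python3 -m inch '[[0,0,0.15,0,0,0],[0,0,0.15,0,0,0],[0,0,0.1,0,0,0],[0,0,0,0,0,0],[0,0,0,0,0,0]]'
```

```text
clock: 12.05
eef_pos: [625.1, -16.1, 104.6]
eef_rot: [-0.0, 0.996, -0.084, -0.0]
force: [-0.2, -0.4, -2.0]
width: 21.5
clock: 12.38
eef_pos: [625.1, -16.1, 100.3]
eef_rot: [-0.0, 0.996, -0.084, -0.0]
force: [-0.1, -0.1, -2.0]
width: 21.9
clock: 12.8
eef_pos: [625.3, -16.1, 96.6]
eef_rot: [-0.0, 0.996, -0.084, -0.0]
force: [0.5, -0.1, -0.4]
width: 21.6
```

```bash
python3 -m inch '[[0,0,0.1,0,0,0],[0,0,0.1,0,0,0],[0,-0.1,0,0,0,0],[0,-0.1,0,0,0,0],[0,-0.1,0,0,0,0]]'; python3 -m inch '[[0,-0.1,0,0,0,0],[0,-0.1,0,0,0,0],[0,-0.1,0,0,0,0],[0,-0.1,0,0,0,0],[0,-0.1,0,0,0,0]]';python3 -m inch '[[0,-0.1,0,0,0,0],[0,-0.1,0,0,0,0],[0,-0.1,0,0,0,0],[0,-0.1,0,0,0,0],[0,-0.1,0,0,0,0]]'
```

```text
clock: 13.22
eef_pos: [625.6, -14.5, 94.5]
eef_rot: [0.001, 0.996, -0.084, -0.0]
force: [-1.3, -8.8, -3.3]
width: 21.6
clock: 13.63
eef_pos: [626.3, -10.3, 94.5]
eef_rot: [0.002, 0.996, -0.084, -0.0]
force: [-2.2, -9.3, -1.6]
width: 21.3
clock: 14.05
eef_pos: [627.2, -5.5, 94.6]
eef_rot: [0.002, 0.996, -0.084, -0.0]
force: [-1.9, -8.1, -1.4]
width: 21.8
```

```bash
for k in 1; do python3 -m inch '[[0,-0.15,0,0,0,0],[0,-0.15,0,0,0,0],[0,-0.15,0,0,0,0],[0,-0.15,0,0,0,0],[0,-0.15,0,0,0,0]]'; done; python3 -m inch '[[0,-0.15,0,0,0,0],[0,-0.15,0,0,0,0],[0,-0.15,0,0,0,0],[0,-0.15,0,0,0,0],[0,-0.15,0,0,0,0]]'; python3 -m inch '[[0,-0.15,0,0,0,0],[0,-0.15,0,0,0,0],[0,-0.15,0,0,0,0],[0,-0.15,0,0,0,0],[0,-0.15,0,0,0,0]]';python3 -m inch '[[0,-0.15,0,0,0,0],[0,-0.15,0,0,0,0],[0,-0.15,0,0,0,0],[0,-0.15,0,0,0,0],[0,-0.15,0,0,0,0]]'; python3 -m inch '[[0,-0.15,0,0,0,0],[0,-0.15,0,0,0,0],[0,-0.15,0,0,0,0],[0,-0.15,0,0,0,0],[0,-0.15,0,0,0,0]]'; python3 go.py 634.4 43.7 94
```

```text
clock: 14.47
eef_pos: [628.4, 1.9, 94.5]
eef_rot: [0.002, 0.996, -0.084, -0.0]
force: [-2.0, -9.1, -1.4]
width: 21.2
clock: 14.88
eef_pos: [629.6, 9.4, 94.6]
eef_rot: [0.002, 0.996, -0.084, -0.0]
force: [-1.5, -9.2, -1.0]
width: 21.5
clock: 15.3
eef_pos: [630.9, 16.7, 94.6]
eef_rot: [0.002, 0.996, -0.084, -0.0]
force: [-1.4, -9.2, -2.5]
width: 21.2
clock: 15.72
eef_pos: [632.1, 24.1, 94.5]
eef_rot: [0.002, 0.996, -0.084, -0.001]
force: [-2.2, -10.2, -1.4]
width: 21.6
clock: 16.13
eef_pos: [633.4, 31.5, 94.5]
eef_rot: [0.002, 0.996, -0.084, -0.001]
force: [-1.6, -9.5, -1.7]
width: 21.5
clk 16.13 pos [633.4  31.5  94.5] F [-1.6 -9.5 -1.7] w 21.5
turn deg(tool) [ 0.2   0.04 -0.09] shift cm now [-0.101 -1.217  0.049] shift after turn [-0.099 -1.217  0.053]
```

```bash
python3 -m inch '[[0,-0.1,0,0,0,0],[0,-0.1,0,0,0,0],[0,-0.1,0,0,0,0],[0,-0.1,0,0,0,0],[0,-0.1,0,0,0,0]]'; python3 -m inch '[[0,-0.1,0,0,0,0],[0,-0.1,0,0,0,0],[0,-0.1,0,0,0,0],[0,-0.1,0,0,0,0],[0,0,0,0,0,0]]'; python3 -m inch '[[0,-0.08,0,0,0,0],[0,0,0,0,0,0],[0,0,0,0,0,0]]'
```

```text
clock: 16.55
eef_pos: [634.2, 36.4, 94.5]
eef_rot: [0.002, 0.996, -0.084, -0.001]
force: [-3.1, -9.1, -1.2]
width: 21.3
clock: 16.97
eef_pos: [634.9, 40.6, 94.5]
eef_rot: [0.002, 0.996, -0.084, -0.001]
force: [-1.6, -8.5, -0.7]
width: 21.8
clock: 17.22
eef_pos: [635.0, 41.3, 94.5]
eef_rot: [0.002, 0.996, -0.084, -0.001]
force: [-1.9, -7.7, -1.2]
width: 21.7
```

```bash
python3 -m inch '[[0,-0.08,0,0,0,0],[0,0,0,0,0,0]]'
```

```text
clock: 17.38
eef_pos: [635.1, 42.1, 94.5]
eef_rot: [0.002, 0.996, -0.084, -0.001]
force: [-2.0, -8.1, -0.3]
width: 21.6
```

```bash
python3 -m inch '[[0,-0.06,0,0,0,0],[0,0,0,0,0,0]]'; python3 -m inch '[[0,-0.06,0,0,0,0],[0,0,0,0,0,0]]'
```

```text
clock: 17.55
eef_pos: [635.2, 42.7, 94.5]
eef_rot: [0.002, 0.996, -0.084, -0.001]
force: [-3.1, -8.3, -0.6]
width: 21.4
clock: 17.72
eef_pos: [635.3, 43.2, 94.5]
eef_rot: [0.002, 0.996, -0.084, -0.001]
force: [-2.5, -9.0, -0.9]
width: 21.7
```

```bash
python3 -m inch '[[0,-0.06,0,0,0,0],[0,0,0,0,0,0]]'
```

```text
clock: 17.88
eef_pos: [635.4, 43.9, 94.5]
eef_rot: [0.002, 0.996, -0.084, -0.001]
force: [-1.8, -9.6, -0.6]
width: 21.5
```

```bash
python3 -m inch '[[0,-0.06,0,0,0,0],[0,0,0,0,0,0]]'
```

```text
clock: 18.05
eef_pos: [635.5, 44.4, 94.5]
eef_rot: [0.002, 0.996, -0.084, -0.001]
force: [-1.6, -9.0, -0.9]
width: 21.6
```

```bash
python3 -m inch '[[0,-0.05,0,0,0,0],[0,0,0,0,0,0]]'
```

```text
clock: 18.22
eef_pos: [635.6, 44.9, 94.5]
eef_rot: [0.002, 0.996, -0.084, -0.001]
force: [-2.0, -8.2, -0.8]
width: 21.1
```

```bash
python3 -m inch '[[0,-0.05,0,0,0,0],[0,0,0,0,0,0]]'
```

```text
clock: 18.38
eef_pos: [635.7, 45.4, 94.5]
eef_rot: [0.002, 0.996, -0.084, -0.001]
force: [-2.8, -8.8, -1.6]
width: 21.3
```

```bash
python3 -m inch '[[0,-0.05,0,0,0,0],[0,0,0,0,0,0]]'
```

```text
clock: 18.55
eef_pos: [635.8, 45.9, 94.5]
eef_rot: [0.002, 0.996, -0.084, -0.001]
force: [-1.4, -9.1, -0.6]
width: 21.5
```

```bash
python3 -m inch '[[0,-0.05,0,0,0,0],[0,0,0,0,0,0]]'
```

```text
clock: 18.72
eef_pos: [635.9, 46.4, 94.5]
eef_rot: [0.002, 0.996, -0.084, -0.001]
force: [-2.3, -8.8, -0.8]
width: 21.2
```

```bash
python3 -m inch '[[0,-0.05,0,0,0,0],[0,0,0,0,0,0]]'
```

```text
clock: 18.88
eef_pos: [635.9, 46.9, 94.5]
eef_rot: [0.002, 0.996, -0.084, -0.001]
force: [-3.3, -9.4, -0.5]
width: 21.7
```

```bash
python3 -m inch '[[0,-0.05,0,0,0,0],[0,0,0,0,0,0]]'
```

```text
clock: 19.05
eef_pos: [636.0, 47.3, 94.5]
eef_rot: [0.002, 0.996, -0.084, -0.001]
force: [-2.6, -9.4, -0.6]
width: 21.4
```

```bash
python3 - <<'E'
from h import *
b=snap('side','side3.png')[0]
cv2.imwrite('pics/c3.png',cv2.resize(b[185:265,200:280,::-1],None,fx=7,fy=7,interpolation=cv2.INTER_CUBIC))
E
```

```text
(no output)
```

View pics/c3.png

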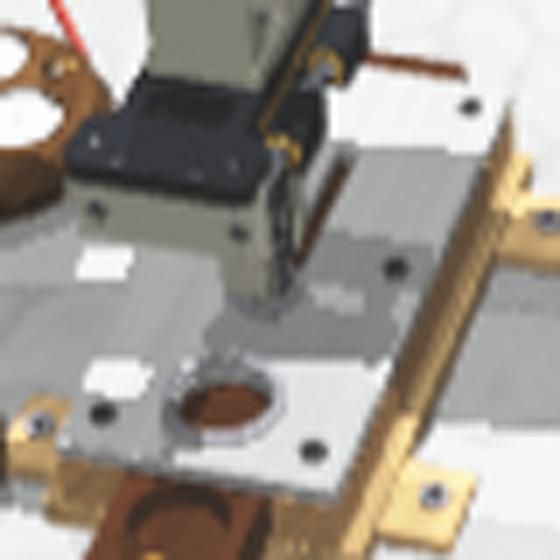

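The crop shows the flange at (262,305) hiding the slot's end, which was at about (268,316). It is near the end, so I go on by touch.

```bash
python3 -m inch '[[0,-0.04,0,0,0,0],[0,0,0,0,0,0]]'
```

```text
clock: 19.27
eef_pos: [636.0, 47.3, 94.5]
eef_rot: [0.002, 0.996, -0.084, -0.001]
force: [-1.8, -10.5, -0.6]
width: 21.3
```

```bash
python3 -m inch '[[0,-0.04,0,0,0,0],[0,0,0,0,0,0]]'
```

```text
clock: 19.43
eef_pos: [636.1, 47.4, 94.5]
eef_rot: [0.002, 0.996, -0.084, -0.001]
force: [-3.5, -12.4, -0.5]
width: 21.3
```

```bash
python3 -m inch '[[0,-0.04,0,0,0,0],[0,0,0,0,0,0]]'
```

```text
clock: 19.6
eef_pos: [636.1, 47.5, 94.5]
eef_rot: [0.002, 0.996, -0.084, -0.001]
force: [-3.3, -13.2, -0.4]
width: 21.4
```

```bash
python3 -m inch '[[0,0.05,0,0,0,0],[0,0.05,0,0,0,0],[0,0.05,0,0,0,0],[0,0,0,0,0,0],[0,0,0,0,0,0]]'; python3 -m inch '[[0,0.04,0,0,0,0],[0,0,0,0,0,0],[0,0,0,0,0,0]]'
```

```text
clock: 20.02
eef_pos: [636.0, 47.2, 94.5]
eef_rot: [0.001, 0.996, -0.084, -0.001]
force: [-2.3, -8.5, -0.2]
width: 21.6
clock: 20.27
eef_pos: [636.0, 47.1, 94.5]
eef_rot: [0.001, 0.996, -0.084, -0.0]
force: [-1.6, -5.8, -0.4]
width: 21.5
```

```bash
python3 -m inch '[[0,0.05,0,0,0,0],[0,0.03,0,0,0,0],[0,0,0,0,0,0],[0,0,0,0,0,0]]'; python3 -m inch '[[0,0.05,0,0,0,0],[0,0,0,0,0,0],[0,0,0,0,0,0]]'
```

```text
clock: 20.6
eef_pos: [636.0, 47.0, 94.5]
eef_rot: [0.001, 0.996, -0.084, -0.0]
force: [-0.5, -5.5, -2.3]
width: 21.7
clock: 20.85
eef_pos: [635.9, 47.0, 94.5]
eef_rot: [0.0, 0.996, -0.084, -0.0]
force: [-0.4, -4.8, -2.3]
width: 21.2
```

```bash
python3 -m inch '[[0,0.05,0,0,0,0],[0,0,0,0,0,0],[0,0,0,0,0,0]]'; python3 -m inch '[[0,0.05,0,0,0,0],[0,0,0,0,0,0],[0,0,0,0,0,0]]'
```

```text
clock: 21.1
eef_pos: [635.9, 46.9, 94.6]
eef_rot: [0.0, 0.996, -0.084, -0.0]
force: [-0.4, -5.0, -3.0]
width: 21.2
clock: 21.35
eef_pos: [636.0, 46.7, 94.7]
eef_rot: [-0.0, 0.996, -0.084, -0.0]
force: [-0.9, -2.4, -3.0]
width: 21.1
```

```bash
python3 -m inch '[[0,0.04,0,0,0,0],[0,0,0,0,0,0],[0,0,0,0,0,0]]'
```

```text
clock: 21.6
eef_pos: [636.3, 46.5, 95.1]
eef_rot: [-0.0, 0.996, -0.084, 0.0]
force: [0.3, -0.7, -1.7]
width: 21.2
```

```bash
python3 -m inch '[[0,0.06,0,0,0,0],[0,0,0,0,0,0],[0,0,0,0,0,0]]'; python3 -m inch '[[0,0,0.1,0,0,0],[0,0,0.1,0,0,0],[0,0,0,0,0,0]]'; python3 -m inch '[[0,0,0.07,0,0,0],[0,0,0.07,0,0,0],[0,0,0,0,0,0]]'
```

```text
clock: 21.85
eef_pos: [636.0, 45.6, 94.9]
eef_rot: [-0.0, 0.996, -0.084, 0.0]
force: [0.1, -0.6, -2.3]
width: 21.6
clock: 22.1
eef_pos: [635.7, 45.5, 92.4]
eef_rot: [-0.0, 0.996, -0.084, -0.0]
force: [-1.0, 0.5, -1.8]
width: 21.2
clock: 22.35
eef_pos: [635.7, 45.5, 91.1]
eef_rot: [-0.0, 0.996, -0.084, -0.0]
force: [-0.1, -0.5, -2.1]
width: 21.2
```

```bash
python3 -m inch '[[0,0,0.06,0,0,0],[0,0,0,0,0,0],[0,0,0,0,0,0]]'; python3 -m inch '[[0,0,0.06,0,0,0],[0,0,0,0,0,0],[0,0,0,0,0,0]]'
```

```text
clock: 22.6
eef_pos: [635.8, 45.5, 90.7]
eef_rot: [-0.0, 0.996, -0.084, -0.0]
force: [-0.3, -0.8, -1.0]
width: 21.6
clock: 22.85
eef_pos: [635.8, 45.4, 90.1]
eef_rot: [0.0, 0.996, -0.084, -0.0]
force: [-0.1, -0.7, -1.0]
width: 21.4
```

```bash
python3 -m inch '[[0,0,0.08,0,0,0],[0,0,0,0,0,0],[0,0,0,0,0,0]]'
```

```text
clock: 23.1
eef_pos: [635.8, 45.5, 89.2]
eef_rot: [-0.0, 0.996, -0.084, -0.0]
force: [-0.9, 0.2, -0.9]
width: 21.6
```

```bash
python3 -m inch '[[0,0,0.08,0,0,0],[0,0,0.08,0,0,0],[0,0,0,0,0,0],[0,0,0,0,0,0]]'; python3 -m inch '[[0,0,0.08,0,0,0],[0,0,0.08,0,0,0],[0,0,0,0,0,0],[0,0,0,0,0,0]]'; python3 -m inch '[[0,0,0.08,0,0,0],[0,0,0.08,0,0,0],[0,0,0,0,0,0],[0,0,0,0,0,0]]'
```

```text
clock: 23.43
eef_pos: [635.8, 45.5, 87.6]
eef_rot: [-0.0, 0.996, -0.084, -0.0]
force: [0.0, 0.3, -0.7]
width: 21.2
clock: 23.77
eef_pos: [635.8, 45.5, 86.0]
eef_rot: [0.0, 0.996, -0.084, -0.0]
force: [0.2, -0.9, -1.4]
width: 21.4
clock: 24.1
eef_pos: [635.8, 45.5, 84.4]
eef_rot: [-0.0, 0.996, -0.084, -0.0]
force: [-0.0, -0.5, -1.4]
width: 21.6
```

```bash
python3 -m inch '[[0,0,0.08,0,0,0],[0,0,0.04,0,0,0],[0,0,0,0,0,0],[0,0,0,0,0,0]]'
```

```text
clock: 24.43
eef_pos: [635.8, 45.5, 83.3]
eef_rot: [-0.0, 0.996, -0.084, -0.0]
force: [-0.5, 0.2, -1.8]
width: 21.4
```

```bash
python3 -m inch '[[0,0,0.05,0,0,0],[0,0,0.05,0,0,0],[0,0,0,0,0,0],[0,0,0,0,0,0]]';python3 -m inch '[[0,0,0.05,0,0,0],[0,0,0,0,0,0],[0,0,0,0,0,0]]'
```

```text
clock: 24.77
eef_pos: [635.8, 45.4, 82.3]
eef_rot: [0.0, 0.996, -0.084, -0.0]
force: [-1.0, 0.3, -1.3]
width: 21.6
clock: 25.02
eef_pos: [635.9, 45.5, 82.3]
eef_rot: [-0.0, 0.996, -0.084, 0.0]
force: [-3.1, -0.2, 3.1]
width: 21.5
```

```bash
python3 -m inch '[[0,0,0.05,0,0,0],[0,0,0,0,0,0],[0,0,0,0,0,0]]'
```

```text
clock: 25.27
eef_pos: [636.0, 45.5, 82.2]
eef_rot: [0.0, 0.996, -0.084, 0.0]
force: [-5.4, -0.7, 7.0]
width: 21.3
```

```bash
python3 -m inch '[[0,0,0.05,0,0,0],[0,0,0,0,0,0],[0,0,0,0,0,0]]'
```

```text
clock: 25.52
eef_pos: [636.0, 45.5, 82.2]
eef_rot: [0.0, 0.996, -0.084, 0.0]
force: [-6.9, -0.4, 10.8]
width: 21.2
```

Contact is at TCP z 82.2, and the expected home height is 82.3, so the pin is seated. I take off the load and release.

```bash
python3 -m inch '[[0,0,-0.1,0,0,0],[0,0,-0.02,0,0,0],[0,0,0,0,0,0]]'; python3 -m inch '[[0,0,0,0,0,0],[0,0,0,0,0,0],[0,0,0,0,0,0],[0,0,0,0,0,0],[0,0,0,0,0,0]]' 0.45 5
```

```text
clock: 25.77
eef_pos: [636.1, 45.5, 82.3]
eef_rot: [-0.0, 0.996, -0.084, 0.0]
force: [-0.6, -0.3, 3.0]
width: 21.6
clock: 26.18
eef_pos: [635.8, 45.5, 81.9]
eef_rot: [0.0, 0.996, -0.084, -0.0]
force: [0.5, -0.5, 0.6]
width: 41.6
```

```bash
python3 -m inch '[[0,0,-1,0,0,0],[0,0,-2,0,0,0],[0,0,-3,0,0,0],[0,0,-3,0,0,0],[0,0,-3,0,0,0]]'; python3 -m inch '[[-3,0,-1,0,0,0],[-3,2,0,0,0,0],[-3,2,0,0,0,0],[-3,2,0,0,0,0],[-2,2,0,0,0,0]]'; python3 -m inch '[[0,3.5,0,0,0,0],[0,3.5,0,0,0,0],[0,3.5,0,0,0,0],[0,3.5,0,0,0,0],[0,0,0,0,0,0]]'; python3 - <<'E'
from h import *
a=snap('top','top4.png')[0];b=snap('side','side4.png')[0]
f=lambda i,k:cv2.resize(i[...,::-1],None,fx=k,fy=k,interpolation=cv2.INTER_CUBIC)
cv2.imwrite('pics/c4.png',np.hstack([f(a[110:270,200:330],3),f(b[150:270,200:300],4)]))
E
```

```text
clock: 26.6
eef_pos: [635.6, 45.5, 203.9]
eef_rot: [-0.0, 0.996, -0.084, -0.0]
force: [0.0, 0.7, 0.2]
width: 42.1
clock: 27.02
eef_pos: [482.3, -10.0, 212.6]
eef_rot: [0.0, 0.997, -0.084, 0.0]
force: [0.2, -1.0, 0.7]
width: 42.0
clock: 27.43
eef_pos: [460.0, -153.1, 213.2]
eef_rot: [0.001, 0.996, -0.086, 0.001]
force: [0.6, -0.7, 0.5]
width: 41.6
```

View pics/c4.png

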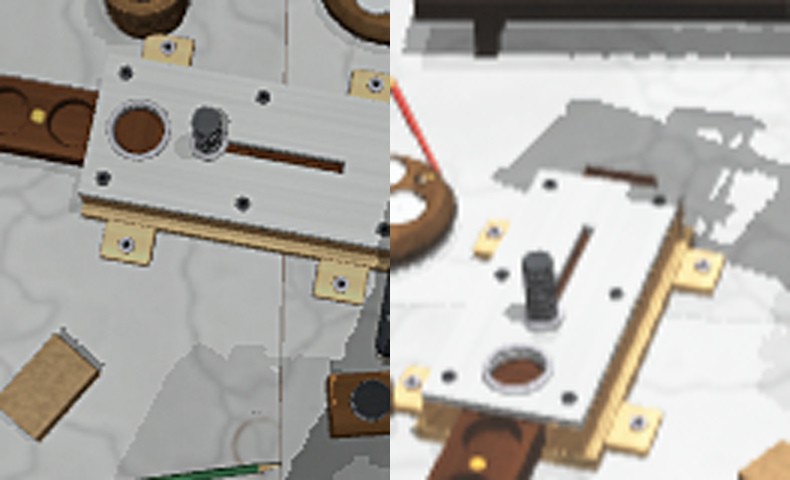

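The pin stands upright at the slot's left end, at (208,130) in the top half and (540,285) in the side half. The flange is on the plate, the bar has been drawn left, and the short pin is in its hole.

```bash
python3 - <<'E'
from h import *
for n in('top','side'):
    u,v,P=cloud(n,np.load(f'pics/{n}4.png.npy'))
    k=(np.hypot(P[:,0]-634,P[:,1]-44)<25)&(P[:,2]>58)&(P[:,2]<130)
    print(n,k.sum(),P[k].min(0).round(1),P[k].max(0).round(1))
r.close_job()
E
```

```text
top 129 [625.9  34.8  58. ] [646.   55.8 105.7]
side 125 [622.8  34.5  58.4] [644.3  60.9 105.8]
the job is handed in; nothing more can be done
```

I found the bar's pilot hole with the pin, drew the bar to the station, pushed the pin home there and let go. The job is handed in at about 27.5 s of the 64 s.

- **Finding the hole:** I slid the tip along the bar at a net force of up to about 9 N on first touch and about 7 N while sliding. The pin dropped more than 3 mm without resistance, then on down to about 19–21 mm, so it was the through hole and not a stud recess.
- **Drawing the bar:** It moved at about 9 N until the pin touched the slot's end, where the force reached about 13 N. I then backed off about 1 mm to the station.
- **Seating:** The pin went down freely into the base hole and stopped at TCP height 82.2 mm. The expected height for the flange on the plate was 82.3 mm. The seating push was about 11 N.

**Last checks:** The final pictures show the pin upright at the left end with its flange on the plate and the bar shifted left. The short pin is still in the block, and the sanding block does not look moved. The depth reading put the grip's top at about 105.7 mm against the expected 103 mm, roughly 2.7 mm high. That is a bit more than the 2 mm camera calibration, so I relied on the contact height for "fully home". The two cameras also disagreed by 3–4 mm throughout, so I used touch for the final fits.

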